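# Press a filled roll in the contact grill

## Robot

A 7-joint arm with a two-finger parallel gripper is mounted at the origin on the work surface. World frame = base frame: x ahead of the robot, y to its left, z up, the work surface at z = 0. Lengths are in m, angles in rad, forces in N, time in s.
With the tool pointing down it reaches from about 0.4 to 0.9 m from the base axis. Payload 5.5 kg.
Tool frame: the origin (TCP) lies between the finger pads, 19 mm behind the fingertips; this is the grasp point; z points along the fingers, y is the line along which they close (so a half turn about z gives the same grasp; the last joint's range is limited). The gripper opens to 92 mm and grips with 3 to 60 N. Pads are 19 mm wide; open, the fingers measure 130 mm over their backs; the gripper's body (75 mm by 190 mm) begins 47 mm behind the grasp point.
Start: joints at [1.6, 0.501, -0.427, 1.55, 0.221, 1.138, -0.21], TCP at [0.151, -0.632, 0.246] pointing down, gripper open.
Joint ranges: [-2.88, 2.88], [-0.31, 2.03], [-1.54, 1.56], [0.2, 2.42], [-1.41, 4.55], [0.19, 2.02], [-2.57, 2.57]. Speed limits (rad/s): [2.57, 2.57, 3.14, 3.14, 3.14, 3.14, 3.14].

## Interface

Orientations are given as a unit quaternion [x, y, z, w].
In Python, from bench import manip, effector, viewer gives the robot as it stands. Calls block until the motion is done:
- manip.move_pose(position, orientation): joint-space move of the TCP to a pose.
- manip.servo_line(position, ori=None, vel=0.15): straight line of the TCP; ori=None keeps the orientation; vel is the mean speed in m/s.
- manip.movej(angles): joint-space move.
- effector.open_jaws() and effector.close(f_grip=None): open the fingers fully, or close them until they stop; f_grip is the grip in N (None keeps the last).
- manip.sleep(seconds).
- manip.solve_ik(position, orientation): joint angles nearest the present ones, or None.
- viewer.get_image(name): name is "scene" or "top"; returns the picture (420x560x3 uint8, red, green, blue); there is no depth.
- viewer.get_calibration(name): a dict with "vfov" (degrees; the focal length in pixels is half the picture's height over the tangent of half this angle, whatever the lens; pixels are square), "cx", "cy" (the principal point, pixels), "eye" and "attitude" of the camera in the world. Camera axes: x right, y down, z forward; pixel columns grow to the right and rows downward; lengths in m; the calibration is good to about 2 mm. A picture is of the moment at which its call begins. get_calibration takes no time and is no camera call.
A pose or a line that the arm cannot do raises manip.PlanningError and nothing moves.
- manip.hand_in(): hands the job in; it is judged then, once.
Readings, each from a call of its own:
- manip.current_clock(): time.
- manip.current_q(): joint angles.
- manip.current_joint_velocities(): joint speeds.
- manip.current_tau(): joint torques, N m.
- manip.current_tool_pos(): TCP position.
- manip.current_tcp_rot(): TCP orientation.
- manip.current_force(): force on the tool from outside, world axes, zero at the start.
- manip.current_wrist_torque(): the same for the moment, N m.
- manip.current_finger_gap(): finger opening in m.
- manip.current_gripper_force(): force on a finger pad.
Only numpy, scipy, OpenCV 4.12 (cv2) and the standard library are available. Lean on these libraries where they do the work, as an engineer would, in place of code of your own. Each camera call takes 0.05 s, during which the arm holds its last target. There are 200 camera calls.

## Task

Toast the long filled roll that lies on the white chopping board: raise the grill's lid by its handle to the loading position, about 60 degrees up, where it stays by itself, and lay the roll right way up on the lower plate, all of it on the plate, and let go of it. Then bring the lid down on it by the handle, press until the roll is squashed by about 10 mm (from 50 mm to 40 mm high, where the two plates stand parallel), and finish while still holding the handle there, because the sprung lid rises if it is let go. Never crush the roll flat, and leave the bun and the other things on the bench where they are.

Things in the scene. Friction and masses are not known exactly. Their poses are not given: they have to be found in the camera images.
- grill: stainless contact grill (sandwich press), fixed to the bench: base 330 mm deep (its x), 300 mm wide (its y), top of base 50 mm high; origin at the centre of its underside, z up; its front with the dial faces its own -x, the lid's hinge runs along y at the back. A tubular U-handle runs along the lid's sides and across its front
- plate_mid (a point): centre of the ribbed lower plate's top face, 60 mm above the bench, at the middle of the grill; the plate measures 190 mm (grill x) by 230 mm (grill y), and stands 10 mm above the base; axes as the grill's
- lid_hinge (a point): middle of the lid's hinge axis (axis along grill y), 125 mm behind the grill's centre (+x), 100 mm above the bench. The upper plate's underside lies in a plane through this axis, from 30 to 214 mm from it; the lid's cover is 34 mm thick above that plane and ends 215 mm from the axis
- grill_lid (a joint): lid angle, rad: 0 = upper plate level, parallel to the lower plate, 40 mm above it; grows as the handle is raised (1.05 = 60 degrees); range -0.13 to 1.6. From about 0.25 up the stiff hinge stays where it is left (about 2 N at the handle moves it); lower down its spring lifts it again when let go: empty, some 1 to 5 N at the handle hold it at 0
- handle_mid (a point): middle of the front bar of the lid's U-handle, on its axis, turning with the lid: 262 mm from the hinge axis, 20 mm above the upper plate's underside; 120 mm above the bench with the lid at 0. Its y runs along the bar, z out of the lid's top. The bar is a round black sleeve, 18 mm in diameter, 170 mm long; free gap to the lid's edge 38 mm; side bars 12 mm thick at y = +-125 mm
- board: white chopping board, 240 x 320 mm, 12 mm thick, fixed; origin at the centre of its underside. The roll and the bun lie on it, either one at either end of its y
- roll: the long filled roll: 110 mm long (its x), 62 mm wide (its y), 50 mm high, about 150 g, with rounded crust; the layers of filling show at half height. Origin at the centre of its underside, z up through the crust. Its lower part, 28 mm high, is firm and may be gripped across the 62 mm width; above it the crust lid (58 mm wide) gives like a spring when pressed down
- roll_end_a (a point): one end of the roll's underside, 55 mm from its origin along its +x
- roll_end_b (a point): the other end of the roll's underside, 55 mm from its origin along its -x
- roll_top (a joint): how far the roll's top is squashed down, m: 0 = untouched (50 mm high), 0.010 = 40 mm high, most 0.020. Springy: about 0.9 N per mm on the roll; with the lid's own spring and friction some 4 to 10 N at the handle hold it at 0.010
- bun: plain round bread bun, 94 mm diameter, 47 mm high, on the chopping board beside the roll; not wanted (origin at the underside)
- knife: chef's knife lying flat, black handle, 320 mm long, 18 mm high; origin under the heel, blade along +x
- spatula: flat steel turner with a black handle lying down, 300 mm long, 16 mm high; blade along +x
- oil_bottle: standing green bottle, 60 mm diameter, 190 mm high (origin at the underside)
- jar: standing amber jar, 72 mm diameter, 95 mm high (origin at the underside)
- bowl: white bowl, 124 mm across, 50 mm high (origin at the underside)
- pepper_mill: wooden pepper mill, 52 mm diameter, 152 mm high (origin at the underside)
There are look-alikes about, which are no part of the job. Leave any purple or turquoise look-alike of the roll alone.

How it is judged:
On the way, in this order (a step that is already met when the one before it is completed fails the run):
1. the lid is raised to the loading position, 50 to 70 degrees (0.873 to 1.222 rad), and stays there for half a second (value of joint grill_lid between 0.873 and 1.222 rad and velocity of joint grill_lid between -0.1 and 0.1 rad/s), for 0.5 s.
2. the roll lies flat and right way up on the lower plate, wholly on it (1 to 3 mm over an edge allowed), let go of, with the lid still up (over 40 degrees, 0.7 rad) (x of roll_end_a in the frame of plate_mid between -0.098 and 0.098 m and y of roll_end_a in the frame of plate_mid between -0.115 and 0.115 m and x of roll_end_b in the frame of plate_mid between -0.098 and 0.098 m and y of roll_end_b in the frame of plate_mid between -0.115 and 0.115 m and z of roll in the frame of plate_mid between -0.005 and 0.006 m and angle between roll's own z axis and vertical below 0.12 rad and contact force between the fingers and roll below 0.2 N and value of joint grill_lid above 0.7 rad), for 0.3 s.
At the end, for the whole second after the job is handed in: roll flat, right way up and wholly on the lower plate under the lowered lid (within 0.12 rad of parallel), squashed 6 to 14 mm, steady; fingers still on the lid with more than 2 N, TCP within 100 mm of the middle of the handle bar; roll not touched by the fingers (x of roll_end_a in the frame of plate_mid between -0.098 and 0.098 m and y of roll_end_a in the frame of plate_mid between -0.115 and 0.115 m and x of roll_end_b in the frame of plate_mid between -0.098 and 0.098 m and y of roll_end_b in the frame of plate_mid between -0.115 and 0.115 m and z of roll in the frame of plate_mid between -0.005 and 0.006 m and angle between roll's own z axis and vertical below 0.12 rad and contact force between the fingers and roll below 0.2 N and value of joint roll_top between 0.006 and 0.014 m and value of joint grill_lid between -0.12 and 0.12 rad and velocity of joint grill_lid between -0.05 and 0.05 rad/s and contact force between the fingers and grill_lid above 2 N and distance between the grasp point and handle_mid below 0.1 m); the arm keeps its last pose, push and grip.
It fails at once if the roll is crushed (squashed by more than 17 mm) (value of joint roll_top above 0.017 m).
It fails at once if the bun or another thing on the bench is moved by more than 40 mm (distance of any of bun, knife, spatula, oil_bottle, jar, bowl, pepper_mill from where it was at the start of the episode above 0.04 m).
It fails at once if a standing thing is knocked over (angle between any of oil_bottle, jar, bowl, pepper_mill, bun's own z axis and vertical above 0.5 rad).
It also fails if it takes over 72 s, if anything falls off the work surface, if the arm or the gripper's body presses on something with over 40 N, if the wrist force passes 120 N, or if a joint passes its speed limit or range.

## Working session

There is one attempt and no reset: what is moved stays moved. The work goes in short steps, each a Python script; the robot and the scene stay as the last script left them, time stands still between calls to the robot, and variables do not carry over. Pictures are saved under pics/ and viewed, at most 10 in all, crops included, and the job is handed in when it is done.

```bash
mkdir -p pics; ls
python3 - <<'E'
from bench import manip, effector, viewer
import cv2
for n in ("scene","top"):
    im=viewer.get_image(n); cv2.imwrite(f"pics/{n}0.png",im[:,:,::-1]); print(n,viewer.get_calibration(n))
print(manip.current_tool_pos(),manip.current_tcp_rot(),manip.current_clock())
E
```

```text
pics
scene {'vfov': 46.8112789070502, 'cx': 281.26627826475834, 'cy': 206.44629165177372, 'eye': array([1.25061403, 0.15868535, 1.48610495]), 'attitude': array([ 0.55081312,  0.7916481 , -0.21419592, -0.15497836])}
top {'vfov': 52.1809348920382, 'cx': 279.20862033105664, 'cy': 209.36592705802587, 'eye': array([ 0.1898869 , -0.12297939,  1.5553269 ]), 'attitude': array([ 0.72625448, -0.67967618,  0.07000502, -0.07545872])}
[ 0.1504278  -0.6317397   0.24458988] [ 9.93172960e-01  1.16647745e-01 -5.68337052e-05 -8.79088198e-04] 0.1
```

View pics/scene0.png

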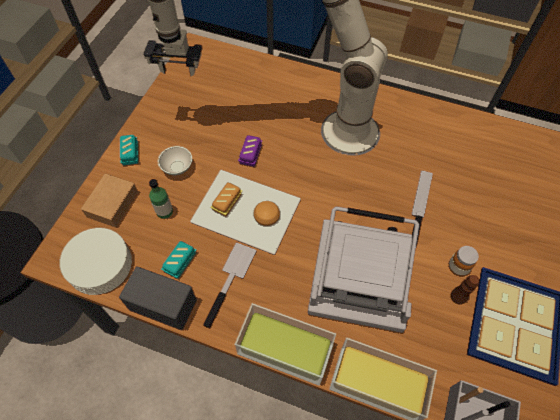

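View pics/top0.png

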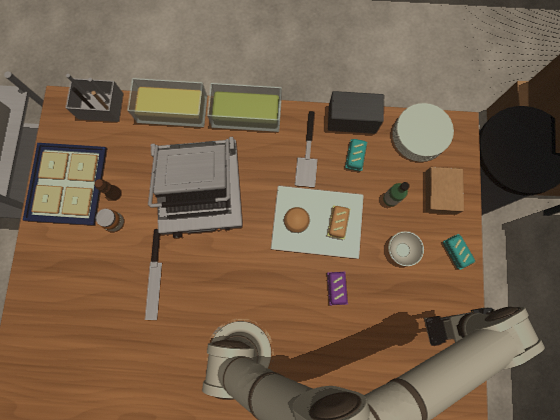

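Scene: the handle bar is near (375,214) facing the robot, the roll at (226,199), the bun at (266,212). Top: the roll is at (340,221), the bun at (297,220), the grill at about (195,187), and the knife lies in front of the grill at (153,275). I'll zoom in on the grill.

Run:
```python
import cv2, numpy as np
a=cv2.imread("pics/scene0.png")[195:335,300:440]; b=cv2.imread("pics/top0.png")[125:265,125:265]
cv2.imwrite("pics/crop1.png",np.hstack([cv2.resize(i,(400,400),interpolation=cv2.INTER_CUBIC) for i in (a,b)]))
a=cv2.imread("pics/scene0.png")[165:255,185:305]; b=cv2.imread("pics/top0.png")[180:270,260:380]
cv2.imwrite("pics/crop2.png",np.hstack([cv2.resize(i,(400,300),interpolation=cv2.INTER_CUBIC) for i in (a,b)]))
```

```text
(no output)
```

View pics/crop1.png

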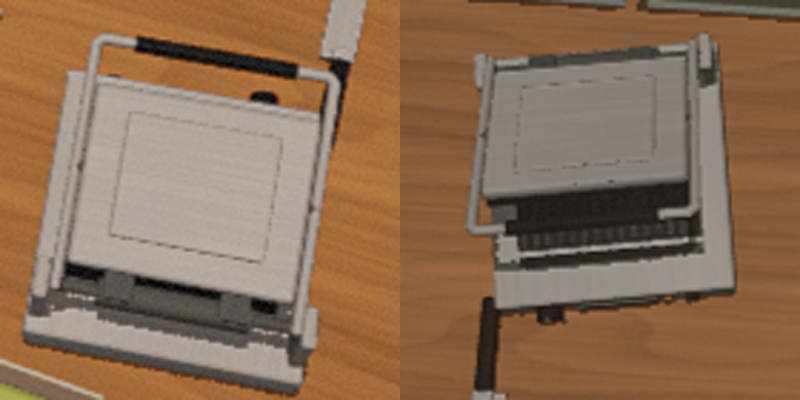

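View pics/crop2.png

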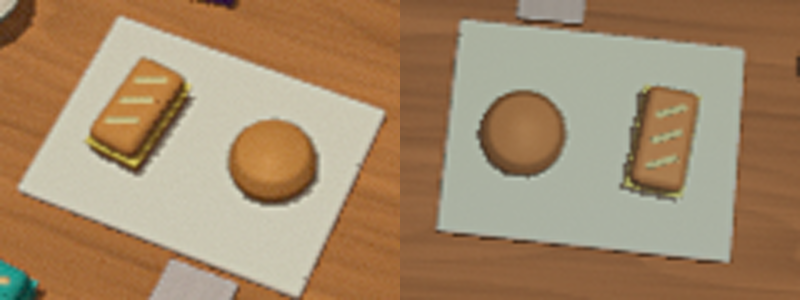

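```bash
cat > geo.py <<'E'
import numpy as np, cv2
from scipy.spatial.transform import Rotation as R
from bench import manip, effector, viewer
def ray(n,p):
    c=viewer.get_calibration(n); f=210/np.tan(np.radians(c['vfov']/2))
    d=R.from_quat(c['attitude']).apply([(p[0]-c['cx'])/f,(p[1]-c['cy'])/f,1]); return c['eye'],d/np.linalg.norm(d)
def plane(n,p,z):
    e,d=ray(n,p); return e+d*(z-e[2])/d[2]
def tri(ps,pt):
    A=np.zeros((3,3));b=np.zeros(3);L=[ray("scene",ps),ray("top",pt)]
    for e,d in L:
        M=np.eye(3)-np.outer(d,d);A+=M;b+=M@e
    x=np.linalg.solve(A,b); return x,max(np.linalg.norm((np.eye(3)-np.outer(d,d))@(x-e)) for e,d in L)
E
python3 - <<'E'
from geo import *
np.set_printoptions(precision=4,suppress=True)
S=lambda u,v:(300+(u+.5)/2.857-.5,195+(v+.5)/2.857-.5)
T=lambda u,v:(125+(u-400+.5)/2.857-.5,125+(v+.5)/2.857-.5)
print("Ucorner L",tri(S(97,43),T(472,230)),"R",tri(S(332,76),T(697,212)))
print("base front top z.05",plane("top",T(497,305),.05),plane("top",T(735,288),.05))
print("base rear top",plane("scene",S(25,326),.05),plane("scene",S(302,373),.05))
print("base rear R (top view)",plane("top",T(715,40),.05))
for n,(x0,y0,x1,y1) in (("scene",(205,178,245,222)),("top",(325,200,358,245))):
    im=cv2.imread(f"pics/{n}0.png")[y0:y1,x0:x1]; h=cv2.cvtColor(im,cv2.COLOR_BGR2HSV)
    hh,s,v=[h[:,:,i].astype(int) for i in range(3)]
    crust=((hh<19)&(s>90)&(v>70)).astype(np.uint8)
    fill=((hh>=19)&(hh<34)&(s>90)).astype(np.uint8)
    c=max(cv2.findContours(crust,cv2.RETR_EXTERNAL,cv2.CHAIN_APPROX_NONE)[0],key=cv2.contourArea)
    m=np.zeros_like(crust);cv2.drawContours(m,[c],-1,1,-1)
    marks=(m==1)&(s<110)&(v>140); M=cv2.moments(c)
    q=np.argwhere(marks)
    r=cv2.minAreaRect(c); bx=cv2.boxPoints(r)+[x0,y0]
    print(n,"cen",M['m10']/M['m00']+x0,M['m01']/M['m00']+y0,"marks",len(q),q.mean(0)[::-1]+[x0,y0],"rect",r)
    print([plane(n,p,.058) [:2] for p in bx])
E
```

```text
Ucorner L (array([0.4845, 0.1707, 0.3079]), np.float64(0.11710608177904921)) R (array([0.4847, 0.1787, 0.255 ]), np.float64(0.12196666148879688))
base front top z.05 [0.3959 0.3209 0.05  ] [0.4368 0.0277 0.05  ]
base rear top [0.7596 0.0811 0.05  ] [0.7064 0.3713 0.05  ]
base rear R (top view) [0.7608 0.0811 0.05  ]
scene cen 225.77119628339142 196.97638404955478 marks 56 [225.1786 194.2857] rect ((20.93288803100586, 18.953022003173828), (16.548484802246094, 30.147735595703125), 34.99202346801758)
[array([ 0.5293, -0.3505]), array([ 0.4152, -0.3355]), array([ 0.4352, -0.2754]), array([ 0.5475, -0.292 ])]
top cen 338.6749529190207 221.25461393596987 marks 64 [339.9062 220.5312] rect ((13.65384578704834, 21.730770111083984), (16.473756790161133, 30.986351013183594), 11.309932708740234)
[array([ 0.4205, -0.2769]), array([ 0.5314, -0.2939]), array([ 0.5234, -0.3519]), array([ 0.4128, -0.3341])]
```

Run:
```python
from geo import *
np.set_printoptions(precision=4,suppress=True)
S=lambda u,v:(300+(u+.5)/2.857-.5,195+(v+.5)/2.857-.5)
T=lambda u,v:(125+(u-400+.5)/2.857-.5,125+(v+.5)/2.857-.5)
a,ea=tri(S(97,43),T(697,212)); b,eb=tri(S(332,76),T(472,230)); print("corner -y",a,ea,"+y",b,eb)
print("roll marks",tri((225.18,194.29),(339.91,220.53)),"cen",tri((225.77,196.98),(338.67,221.25)))
fL,fR=plane("top",T(497,305),.05),plane("top",T(735,288),.05)
rR,rL=plane("scene",S(25,326),.05),plane("scene",S(302,373),.05)
for n,v in (("front",fL-fR),("rear",rL-rR),("rside",rR-fR),("lside",rL-fL),("handle",b-a)): print(n,np.linalg.norm(v[:2]),np.degrees(np.arctan2(v[1],v[0])))
c=(fL+fR+rR+rL)/4; yaw=np.radians(8.5); X=np.array([np.cos(yaw),np.sin(yaw)]); print("centre",c)
m=(a+b)/2; h=c[:2]+.125*X; d=-(m[:2]-h)@X; z=m[2]-.1; print("handle mid",m,"d,z",d,z,"r",np.hypot(d,z),"lid angle",np.arctan2(z,d)-np.arctan2(.02,.262))
```

```text
corner -y [0.4935 0.062  0.213 ] 0.0006630037351096367 +y [0.4537 0.3057 0.2272] 0.001091013466432522
roll marks (array([ 0.4756, -0.3184,  0.0617]), np.float64(0.00044557151360757045)) cen (array([ 0.476 , -0.3168,  0.0454]), np.float64(0.001113682715201467))
front 0.29605193135103575 97.9379582812309
rear 0.29509527630328003 100.3835554949175
rside 0.3271637784242295 9.383847769324234
lside 0.3145462342919826 9.218577513408702
handle 0.24689060134652138 99.28068144948944
centre [0.5747 0.2003 0.05  ]
handle mid [0.4736 0.1838 0.2201] d,z 0.22742161093521096 0.12010865642327792 r 0.257189965722171 lid angle 0.409711072770381
```

```bash
cat >> geo.py <<'E'
yaw=np.radians(9.2); X=np.array([np.cos(yaw),np.sin(yaw),0]); Y=np.array([-X[1],X[0],0]); Z=np.array([0,0,1.])
C=np.array([.575,.200,0])
def handle(th,r=.262): return C+.125*X+.1*Z - r*np.cos(th)*X+r*np.sin(th)*Z+.02*(np.sin(th)*X+np.cos(th)*Z)
def ori(p,sg=1,h=X):  # tool z along h, pitched p below horizontal; closing axis in the vertical plane
    z=np.cos(p)*h-np.sin(p)*Z; y=sg*(np.sin(p)*h+np.cos(p)*Z)
    return R.from_matrix(np.c_[np.cross(y,z),y,z]).as_quat()
def down(a):  # tool down, closing axis at yaw a
    y=np.array([np.cos(a),np.sin(a),0]); return R.from_matrix(np.c_[np.cross(y,-Z),y,-Z]).as_quat()
E
python3 - <<'E'
from geo import *
np.set_printoptions(precision=2,suppress=True)
for th in (.41,1.15,.6,0):
    print("lid",th,handle(th))
    for sg in (1,-1):
        for p in (0,15,30,45,60,75,90):
            q=manip.solve_ik(handle(th),ori(np.radians(p),sg)); print(sg,p,None if q is None else np.array(q))
ro=np.radians(-8.2)
for a in (90,-90):
    print("pick",manip.solve_ik([.476,-.316,.036],down(ro+np.radians(a))),"place",manip.solve_ik(C-.035*X+.084*Z,down(yaw+np.radians(a))))
E
```

```text
lid 0.41 [0.47 0.18 0.22]
1 0 None
1 15 None
1 30 None
1 45 None
1 60 [ 0.74  0.1  -1.31  2.32  0.78  0.41 -1.06]
1 75 [ 0.65  0.3  -1.27  2.12  0.59  0.76 -0.81]
1 90 [ 0.57  0.56 -1.29  1.92  0.6   1.13 -0.8 ]
-1 0 None
-1 15 None
-1 30 None
-1 45 None
-1 60 [ 0.74  0.1  -1.31  2.32  0.78  0.41  2.08]
-1 75 [ 0.65  0.3  -1.27  2.12  0.59  0.76  2.33]
-1 90 [ 0.57  0.56 -1.29  1.92  0.6   1.13  2.34]
lid 1.15 [0.61 0.21 0.35]
1 0 None
1 15 None
1 30 [ 0.69  0.18 -1.29  2.29  2.06  0.53 -2.19]
1 45 [ 0.72  0.15 -1.27  2.1   1.07  0.43 -1.21]
1 60 [ 0.65  0.3  -1.28  1.89  0.71  0.77 -0.8 ]
1 75 [ 0.54  0.52 -1.29  1.66  0.68  1.15 -0.73]
1 90 [ 0.41  0.71 -1.3   1.42  0.69  1.51 -0.7 ]
-1 0 None
-1 15 None
-1 30 [ 0.69  0.18 -1.29  2.29  2.06  0.53  0.95]
-1 45 [ 0.72  0.15 -1.27  2.1   1.07  0.43  1.93]
-1 60 [ 0.65  0.3  -1.28  1.89  0.71  0.77  2.34]
-1 75 [ 0.54  0.52 -1.29  1.66  0.68  1.15  2.41]
-1 90 [ 0.41  0.71 -1.3   1.42  0.69  1.51  2.44]
lid 0.6 [0.5  0.19 0.26]
1 0 None
1 15 None
1 30 None
1 45 None
1 60 [ 0.61  0.02 -1.13  2.22  0.45  0.45 -0.71]
1 75 [ 0.66  0.29 -1.28  2.02  0.51  0.85 -0.71]
1 90 [ 0.56  0.55 -1.29  1.81  0.57  1.22 -0.75]
-1 0 None
-1 15 None
-1 30 None
-1 45 None
-1 60 [-0.99 -0.04  0.45  2.26  0.46  0.46  2.4 ]
-1 75 [ 0.66  0.29 -1.28  2.02  0.51  0.85  2.43]
-1 90 [ 0.56  0.55 -1.29  1.81  0.57  1.22  2.4 ]
lid 0 [0.44 0.18 0.12]
1 0 None
1 15 None
1 30 None
1 45 None
1 60 None
1 75 [ 0.58  0.6  -1.3   2.27  1.13  0.77 -1.31]
1 90 [ 0.55  0.77 -1.3   2.07  0.89  1.04 -1.05]
-1 0 None
-1 15 None
-1 30 None
-1 45 None
-1 60 None
-1 75 [ 0.58  0.6  -1.3   2.27  1.13  0.77  1.83]
-1 90 [ 0.55  0.77 -1.3   2.07  0.89  1.04  2.09]
pick [ 1.19  0.82 -0.88  1.87  0.83  0.87  1.31] place [ 0.36  0.83 -1.06  1.85  0.86  1.01  0.66]
pick [ 0.86  0.66 -0.42  1.88  0.4   0.69 -1.51] place [ 0.18  0.68 -0.77  1.85  0.61  0.86 -2.3 ]
```

Run:
```python
from geo import *
np.set_printoptions(precision=3,suppress=True)
p=np.radians(63); h=handle(.41); q=ori(p,1); t=np.cos(p)*X-np.sin(p)*Z
pos=manip.current_tool_pos()
manip.servo_line(np.array(pos)+[0,0,.12],vel=.2)
print(manip.current_q())
pre=h-.09*t
print(h,pre,manip.solve_ik(pre,q))
manip.move_pose(pre,q)
print(manip.current_q(),manip.current_tool_pos(),manip.current_clock())
im=[viewer.get_image(n)[:,:,::-1] for n in ("scene","top")]
cv2.imwrite("pics/pre.png",np.hstack([cv2.resize(im[0][90:330,230:470],(400,400)),cv2.resize(im[1][120:360,110:350],(400,400))]))
```

```text
[ 1.607  0.42  -0.443  1.401  0.18   1.363 -0.177]
[0.469 0.183 0.223] [0.429 0.176 0.303] [ 0.193 -0.218 -0.671  2.262  0.027  0.604 -0.355]
[ 0.194 -0.218 -0.67   2.262  0.027  0.604 -0.355] [0.429 0.176 0.303] 3.85
```

View pics/pre.png

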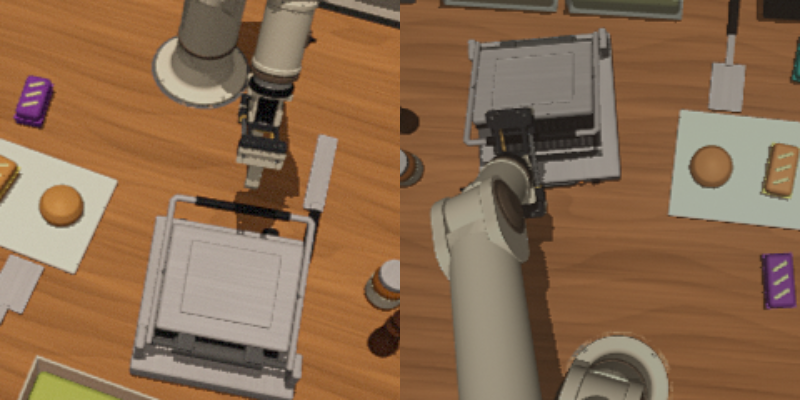

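The picture shows the gripper at (265,150 left crop) squarely in front of the black sleeve (240,208), with its closing plane across the bar. I'll grip and raise the lid.

```bash
cat >> geo.py <<'E'
def st(m=""): print(m,"q",np.round(manip.current_q(),2),"tcp",np.round(manip.current_tool_pos(),4),"F",np.round(manip.current_force(),1),"gap",round(float(manip.current_finger_gap()),4),"t",round(manip.current_clock(),2))
def tz(p): return np.cos(p)*X-np.sin(p)*Z
E
python3 - <<'E'
from geo import *
p=np.radians(63); q=ori(p,1); t=tz(p)
manip.servo_line(handle(.41)-.004*t,vel=.08); st("at")
effector.close(f_grip=15); st("closed")
for th in np.arange(.5,1.16,.13):
    manip.servo_line(handle(th)-.004*t,q,vel=.12); st(f"{th:.2f}")
v=viewer.get_image("scene")[:,:,::-1]; cv2.imwrite("pics/up.png",v[120:360,270:510])
E
```

```text
at q [ 0.28  0.04 -0.82  2.29  0.48  0.43 -0.78] tcp [0.4673 0.1827 0.2264] F [ 0.9 -0.8 -0.4] gap 0.0918 t 5.17
closed q [ 0.28  0.04 -0.82  2.29  0.49  0.43 -0.78] tcp [0.4691 0.1832 0.2277] F [ 6.6  1.5 -0.9] gap 0.0174 t 6.32
0.50 q [ 0.3   0.02 -0.83  2.24  0.4   0.47 -0.68] tcp [0.4802 0.1849 0.2476] F [ 5.7  1.3 -1.4] gap 0.0177 t 6.67
0.63 q [ 0.31  0.02 -0.82  2.17  0.33  0.53 -0.59] tcp [0.4989 0.1878 0.2739] F [-2.6 -0.3  5.2] gap 0.0174 t 7.1
0.76 q [ 0.32  0.04 -0.82  2.1   0.32  0.59 -0.55] tcp [0.5231 0.1915 0.2988] F [-2.4 -0.9  5.9] gap 0.0174 t 7.53
0.89 q [ 0.32  0.07 -0.81  2.02  0.33  0.65 -0.54] tcp [0.5498 0.1956 0.3201] F [-1.3 -1.6  5.2] gap 0.0173 t 7.97
1.02 q [ 0.3   0.12 -0.81  1.94  0.36  0.7  -0.55] tcp [0.5784 0.2002 0.3374] F [-0.4 -2.3  4.5] gap 0.0173 t 8.4
1.15 q [ 0.28  0.18 -0.8   1.85  0.4   0.75 -0.55] tcp [0.6091 0.205  0.3508] F [ 1.5 -3.3  2.9] gap 0.0174 t 8.83
```

Run:
```python
from geo import *
p=np.radians(63); t=tz(p); ro=np.radians(-8.2)
manip.sleep(.3); effector.open_jaws(); manip.sleep(.3)
manip.servo_line(handle(1.15)-.11*t,vel=.2); st("back")
q=down(ro+np.pi/2); g=np.array([.476,-.316,.036])
manip.move_pose(g+.12*Z,q); st("above")
im=[viewer.get_image(n)[:,:,::-1] for n in ("scene","top")]
cv2.imwrite("pics/above.png",np.hstack([cv2.resize(im[0][120:360,180:460],(400,343)),cv2.resize(im[1][120:360,130:410],(400,343))]))
```

```text
back q [ 0.38 -0.02 -0.81  1.8   0.14  0.91 -0.34] tcp [0.5614 0.1972 0.4445] F [-0.3  0.7  0.7] gap 0.0917 t 11.42
above q [ 0.65  0.44 -0.14  1.84  0.08  0.87  1.9 ] tcp [ 0.4767 -0.3153  0.1561] F [ 0.5 -0.3  0.8] gap 0.0918 t 13.55
```

View pics/above.png

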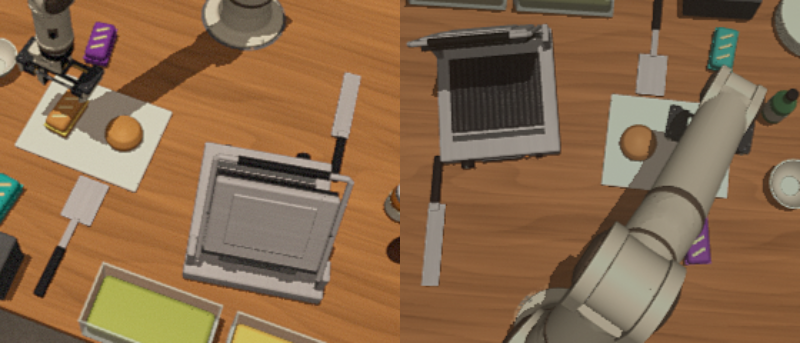

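The lid stands raised with the ribbed plate exposed at (497,95 right crop), and the gripper straddles the roll. I'll descend, grip and lift.

Run:
```python
from geo import *
g=np.array([.476,-.316,.036])
manip.servo_line(g,vel=.12); st("down")
effector.close(f_grip=12); st("grip"); print(manip.current_gripper_force())
manip.servo_line(g+.2*Z,vel=.15); st("lift"); print(manip.current_gripper_force())
im=cv2.cvtColor(viewer.get_image("top"),cv2.COLOR_RGB2BGR); cv2.imwrite("pics/t2.png",im)
# plate mask (dark, z=.06) seen from the top
r=im[150:225,155:245]; v=r.max(2)
m=cv2.morphologyEx((v<75).astype(np.uint8),cv2.MORPH_CLOSE,np.ones((5,5))); m=cv2.morphologyEx(m,cv2.MORPH_OPEN,np.ones((9,9)))
c=max(cv2.findContours(m,cv2.RETR_EXTERNAL,cv2.CHAIN_APPROX_NONE)[0],key=cv2.contourArea)
bx=cv2.boxPoints(cv2.minAreaRect(c))+[155,150]; print(bx)
P=np.array([plane("top",b,.06) for b in bx]); L=P-C
print("plate corners in grill frame",np.round(np.c_[L@X,L@Y],3))
q=down(yaw+np.pi/2)
for h in (.084,.2,.3,.4): print(manip.solve_ik(C-.035*X+h*Z,q))
```

```text
down q [ 0.63  0.62 -0.12  1.89  0.11  0.64  1.87] tcp [ 0.4766 -0.3164  0.0368] F [ 0.9 -1.  -0.4] gap 0.0917 t 14.8
grip q [ 0.63  0.62 -0.12  1.89  0.11  0.64  1.87] tcp [ 0.4762 -0.3164  0.0364] F [-0.9 -0.5  2.6] gap 0.0619 t 15.38
12.000151723623276
lift q [ 0.66  0.34 -0.15  1.77  0.06  1.03  1.92] tcp [ 0.4754 -0.3157  0.2349] F [-0.   0.3 -0.8] gap 0.0624 t 16.87
11.99991837143898
[[161.91723204 161.00690269]
 [226.38619995 155.63448143]
 [231.11724854 212.40689087]
 [166.64827728 217.77931213]]
plate corners in grill frame [[ 0.1    0.124]
 [ 0.098 -0.112]
 [-0.115 -0.114]
 [-0.113  0.115]]
[-0.00454546  0.59664296 -0.50218901  1.85832899  0.3923368   0.78573676
  1.01586556]
[ 0.01765659  0.43175848 -0.52174909  1.78677204  0.25219526  0.98963276
  1.12729485]
[ 0.03326932  0.32760178 -0.53228699  1.68036663  0.17740577  1.18194212
  1.18805436]
[ 0.04980288  0.26520697 -0.55070229  1.53317751  0.14007591  1.38278562
  1.21985942]
```

```bash
cat >> geo.py <<'E'
def tilt(a,k): # closing axis horizontal at yaw a+90deg, fingers leaning k so the wrist is toward -heading
    h=np.array([np.cos(a),np.sin(a),0]); y=np.array([-h[1],h[0],0]); z=np.sin(k)*h-np.cos(k)*Z
    return R.from_matrix(np.c_[np.cross(y,z),y,z]).as_quat()
E
python3 - <<'E'
from geo import *
ro=np.radians(-8.2); k=np.radians(18)
g=np.array([.476,-.316,.0365]); q=tilt(ro,k)
print(manip.solve_ik(g,q),manip.solve_ik(C-.028*X+.085*Z,tilt(yaw,k)))
manip.servo_line(g+.003*Z,vel=.15); manip.servo_line(g,vel=.03); st("down")
effector.open_jaws()
manip.servo_line(g+.04*Z,vel=.15); 
manip.servo_line(g+.04*Z+.002*X,q,vel=.01 if 0 else .005); st("tilted")
manip.servo_line(g+.001*Z,q,vel=.1); st("in")
effector.close(f_grip=14); st("grip")
manip.servo_line(g+.2*Z,vel=.15); st("lift")
im=[viewer.get_image(n)[:,:,::-1] for n in ("scene","top")]
cv2.imwrite("pics/held.png",np.hstack([cv2.resize(im[0][120:300,150:360],(400,343)),cv2.resize(im[1][150:330,230:440],(400,343))]))
E
```

```text
[ 0.84310521  0.55000564 -0.25891261  2.11592732 -0.06422415  0.21308869
  2.12840164] [-0.16161098  0.45995196 -0.32961151  2.10530982  0.68313243  0.36714457
  0.68026231]
down q [ 0.63  0.62 -0.12  1.89  0.11  0.64  1.87] tcp [ 0.4761 -0.3161  0.0368] F [ 0.1  0.2 -1.6] gap 0.0624 t 18.62
tilted q [ 0.87  0.48 -0.29  2.1  -0.03  0.3   2.08] tcp [ 0.4773 -0.3158  0.0758] F [ 0.2 -0.7  0.9] gap 0.0918 t 20.28
in q [ 0.86  0.55 -0.28  2.11 -0.02  0.22  2.09] tcp [ 0.4767 -0.3157  0.0374] F [ 0.5 -0.5  0.3] gap 0.0918 t 20.82
grip q [ 0.86  0.55 -0.28  2.12 -0.02  0.22  2.09] tcp [ 0.4761 -0.3162  0.0379] F [-1.6 -0.3  3.3] gap 0.0622 t 21.41
lift q [ 0.94  0.21 -0.35  2.   -0.11  0.66  2.11] tcp [ 0.4754 -0.3156  0.2354] F [-0.1 -1.2 -1.9] gap 0.0619 t 22.88
```

View pics/held.png

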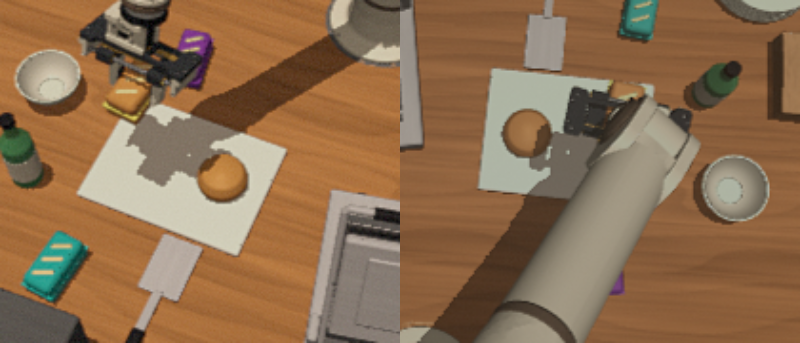

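The roll hangs level in the tilted grip (127,98 left crop), and the bun and the other things are untouched. I'll carry it to the plate, entering from the front.

Run:
```python
from geo import *
q=tilt(yaw,np.radians(18)); c=C-.028*X
manip.move_pose(C-.17*X+.25*Z,q); st("front")
manip.servo_line(c+.13*Z,vel=.12); st("over")
manip.servo_line(c+.092*Z,vel=.08); st("near")
for z in (.090,.088,.086,.0845):
    manip.servo_line(c+z*Z,vel=.03); st(z)
    if manip.current_force()[2]>1.5: break
im=[viewer.get_image(n)[:,:,::-1] for n in ("scene","top")]
cv2.imwrite("pics/placed.png",np.hstack([cv2.resize(im[0][150:330,280:490],(400,343)),cv2.resize(im[1][120:300,100:310],(400,343))]))
```

```text
front q [ 0.77 -0.16 -1.19  2.25 -0.11  0.65  1.36] tcp [0.4078 0.1721 0.2502] F [ 0.  -0.7 -2.5] gap 0.0621 t 24.78
over q [ 0.31  0.52 -0.91  2.07  0.95  0.63  0.49] tcp [0.5473 0.1955 0.1301] F [-0.1  0.4 -2.1] gap 0.0623 t 27.98
near q [ 0.24  0.57 -0.83  2.09  1.07  0.57  0.39] tcp [0.5474 0.1959 0.0921] F [-0.1  0.9 -1.8] gap 0.062 t 28.61
0.09 q [ 0.24  0.58 -0.82  2.09  1.07  0.57  0.38] tcp [0.5476 0.1955 0.0903] F [ 0.3  0.5 -1.4] gap 0.0619 t 28.86
0.088 q [ 0.23  0.58 -0.82  2.09  1.08  0.57  0.38] tcp [0.5473 0.1955 0.0879] F [ 0.2 -0.4 -2.3] gap 0.0624 t 29.11
0.086 q [ 0.23  0.58 -0.81  2.09  1.09  0.56  0.37] tcp [0.5474 0.1955 0.0859] F [ 0.  -0.1 -0.8] gap 0.0621 t 29.36
0.0845 q [ 0.23  0.58 -0.81  2.09  1.09  0.56  0.36] tcp [0.5476 0.1956 0.0853] F [-4.2 -1.6  7.1] gap 0.062 t 29.61
```

View pics/placed.png

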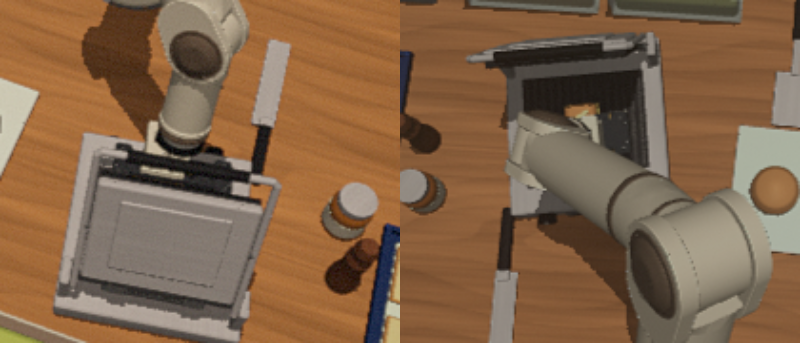

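The plate was touched at TCP z about 0.0855, so its top is about 60 mm up. The roll sits on it at (580,110 right crop), and the wrist is clear of the lid. I'll release and check.

Run:
```python
from geo import *
k=np.radians(18); c=C-.028*X+.0855*Z; t=np.sin(k)*X-np.cos(k)*Z
effector.open_jaws(); manip.sleep(.1)
manip.servo_line(c-.10*t,vel=.12); st("up")
manip.servo_line(C-.18*X+.32*Z,vel=.2); st("clear")
pr=np.radians(63); pre=handle(1.15)-.11*tz(pr)
manip.move_pose(pre,ori(pr,1)); st("pre")
manip.sleep(.1)
im=[viewer.get_image(n)[:,:,::-1] for n in ("scene","top")]
cv2.imwrite("pics/s3.png",im[0]);cv2.imwrite("pics/t3.png",im[1])
cv2.imwrite("pics/rel.png",np.hstack([cv2.resize(im[0][150:330,280:490],(400,343)),cv2.resize(im[1][120:300,100:310],(400,343))]))
```

```text
up q [ 0.43  0.4  -1.05  2.1   0.79  0.67  0.61] tcp [0.5167 0.1902 0.1802] F [-0.2 -0.2 -0.3] gap 0.0919 t 31.49
clear q [ 0.56 -0.3  -0.91  2.17 -0.22  0.85  1.48] tcp [0.3973 0.1712 0.3199] F [0.  0.1 0.5] gap 0.0914 t 35.32
pre q [ 1.24 -0.23 -1.47  1.79 -0.22  0.91 -0.02] tcp [0.5611 0.1977 0.4448] F [0.3 0.2 1. ] gap 0.0912 t 36.66
```

View pics/rel.png

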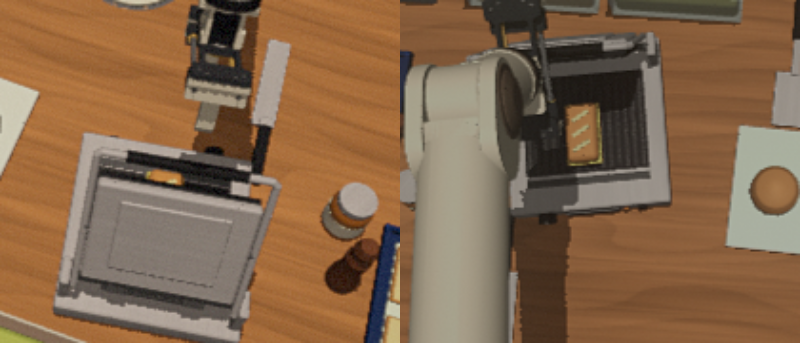

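Run:
```python
from geo import *
im=cv2.imread("pics/t3.png"); x0,y0=185,165; r=im[y0:215,x0:210]; h=cv2.cvtColor(r,cv2.COLOR_BGR2HSV).astype(int)
m=((h[:,:,0]<34)&(h[:,:,1]>80)&(h[:,:,2]>90)).astype(np.uint8)
c=max(cv2.findContours(m,cv2.RETR_EXTERNAL,cv2.CHAIN_APPROX_NONE)[0],key=cv2.contourArea)
P=np.array([plane("top",b,.095) for b in cv2.boxPoints(cv2.minAreaRect(c))+[x0,y0]])-C
print("roll corners, grill frame",np.round(np.c_[P@X,P@Y],3))
manip.movej([0.38,-0.02,-0.81,1.8,0.14,0.91,-0.34]); st("pre")
p=np.radians(63)
manip.servo_line(handle(1.15)-.004*tz(p),ori(p,1),vel=.12); st("at")
effector.close(f_grip=30); st("closed")
for th in (1.0,.85,.7,.55,.4,.3):
    p=np.radians(63+15*(1.15-th)/1.15)
    manip.servo_line(handle(th)-.004*tz(p),ori(p,1),vel=.12); st(th)
```

```text
roll corners, grill frame [[ 0.027  0.031]
 [ 0.025 -0.032]
 [-0.089 -0.032]
 [-0.087  0.03 ]]
pre q [ 0.38 -0.02 -0.81  1.8   0.14  0.91 -0.34] tcp [0.5619 0.1935 0.4438] F [-0.3 -0.5  0.2] gap 0.0919 t 37.85
at q [ 0.29  0.18 -0.81  1.85  0.41  0.75 -0.56] tcp [0.6092 0.2057 0.3517] F [ 0.4 -0.6 -0.3] gap 0.0916 t 38.88
closed q [ 0.29  0.18 -0.81  1.85  0.41  0.75 -0.56] tcp [0.6089 0.2055 0.3508] F [ 0.1 -0.9  0.2] gap 0.0176 t 40.02
1.0 q [ 0.32  0.13 -0.82  1.92  0.35  0.74 -0.53] tcp [0.5734 0.2    0.3356] F [-4.4 -0.8  7.6] gap 0.0172 t 40.5
0.85 q [ 0.33  0.1  -0.84  1.99  0.3   0.73 -0.52] tcp [0.5403 0.195  0.3135] F [-5.1  0.8  4.9] gap 0.0173 t 40.98
0.7 q [ 0.33  0.09 -0.84  2.05  0.28  0.7  -0.52] tcp [0.5118 0.1904 0.2875] F [ 0.6  4.2 -1.9] gap 0.0171 t 41.45
0.55 q [ 0.33  0.1  -0.84  2.11  0.29  0.67 -0.55] tcp [0.4877 0.1866 0.2578] F [ 5.3  5.8 -4.5] gap 0.0171 t 41.92
0.4 q [ 0.3   0.13 -0.84  2.16  0.34  0.63 -0.6 ] tcp [0.4681 0.1835 0.2246] F [ 5.1  5.6 -3.5] gap 0.017 t 42.4
0.3 q [ 0.28  0.17 -0.82  2.19  0.39  0.61 -0.66] tcp [0.4577 0.1818 0.2008] F [ 6.4  5.4 -2.3] gap 0.0172 t 42.77
```

Now slowly down to level, watching the force.

Run:
```python
from geo import *
for th in (.2,.12,.08,.04,.02,0):
    p=np.radians(63+15*(1.15-th)/1.15)
    manip.servo_line(handle(th)-.004*tz(p),ori(p,1),vel=.06 if th>.1 else .03); st(th)
manip.sleep(.5); st("hold")
im=[viewer.get_image(n)[:,:,::-1] for n in ("scene","top")]
cv2.imwrite("pics/s4.png",im[0]);cv2.imwrite("pics/t4.png",im[1])
cv2.imwrite("pics/end.png",np.hstack([cv2.resize(im[0][190:330,290:430],(400,400),interpolation=cv2.INTER_CUBIC),cv2.resize(im[1][125:265,125:265],(400,400),interpolation=cv2.INTER_CUBIC)]))
```

```text
0.2 q [ 0.24  0.21 -0.8   2.21  0.45  0.58 -0.72] tcp [0.4498 0.1805 0.1762] F [ 5.8  3.6 -1.1] gap 0.0168 t 43.35
0.12 q [ 0.21  0.25 -0.78  2.22  0.5   0.56 -0.77] tcp [0.4451 0.1797 0.1558] F [ 5.2  4.2 -0. ] gap 0.017 t 43.85
0.08 q [ 0.19  0.27 -0.76  2.23  0.53  0.55 -0.8 ] tcp [0.4434 0.1794 0.1456] F [5.2 4.1 1.4] gap 0.0174 t 44.35
0.04 q [ 0.17  0.3  -0.74  2.23  0.55  0.54 -0.82] tcp [0.4421 0.1793 0.1353] F [4.2 4.6 3.5] gap 0.0168 t 44.85
0.02 q [ 0.16  0.31 -0.73  2.23  0.57  0.54 -0.84] tcp [0.4416 0.1792 0.1301] F [4.3 4.  4.4] gap 0.0172 t 45.17
0 q [ 0.16  0.32 -0.72  2.23  0.58  0.53 -0.85] tcp [0.4412 0.1791 0.1249] F [4.7 4.8 5.3] gap 0.0171 t 45.5
hold q [ 0.16  0.32 -0.72  2.23  0.58  0.53 -0.85] tcp [0.4413 0.1791 0.125 ] F [4.5 3.4 4.4] gap 0.0171 t 46.0
```

View pics/end.png

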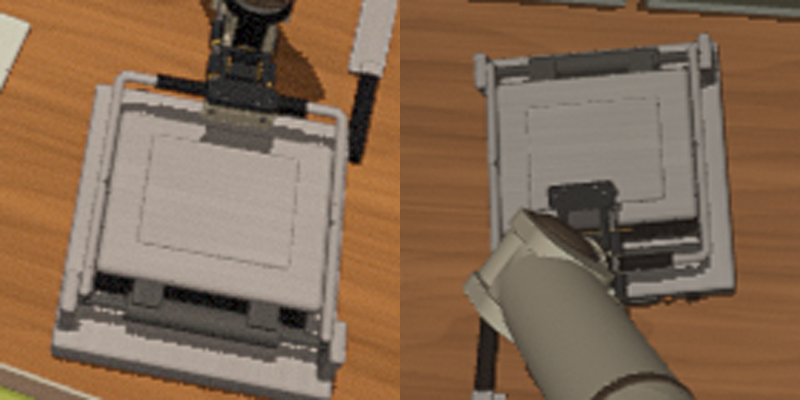

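The lid looks level: the scene handle corner is at (122,78) and the top one at (712,260), with the sleeve gripped. A quick check of the corner height, then I'll decide.

Run:
```python
from geo import *
S=lambda u,v:(290+(u+.5)/2.857-.5,190+(v+.5)/2.857-.5)
T=lambda u,v:(125+(u-400+.5)/2.857-.5,125+(v+.5)/2.857-.5)
for a,b in (((122,78),(712,262)),((120,76),(710,264)),((124,78),(710,260))): print(tri(S(*a),T(*b)))
print("expected",handle(0)-.122*Y); st(); print(manip.current_gripper_force())
```

```text
(array([0.45707502, 0.05567529, 0.10396229]), np.float64(0.0030847919352880383))
(array([0.4549603 , 0.05527531, 0.10455326]), np.float64(0.0005029909297649921))
(array([0.45859411, 0.05796051, 0.10792122]), np.float64(0.003234897416875809))
expected [0.45926784 0.05766565 0.12      ]
 q [ 0.16  0.32 -0.72  2.23  0.58  0.53 -0.85] tcp [0.4412 0.1791 0.125 ] F [3.5 5.  4.2] gap 0.017 t 46.1
30.00019669532776
```

The kinematics give a lid angle near 0 and vision slightly below it, so I'll ease up by 2 mm to centre the margin and then hand in.

Run:
```python
from geo import *
p=np.radians(78)
manip.servo_line(handle(.008)-.004*tz(p),ori(p,1),vel=.01); manip.sleep(.5); st("final")
print(manip.hand_in())
```

```text
final q [ 0.16  0.31 -0.73  2.23  0.57  0.54 -0.84] tcp [0.4414 0.1791 0.1272] F [4.7 4.  6.4] gap 0.017 t 46.96
the job is handed in; nothing more can be done
None
```

I handed the job in at about 47 s: the roll is on the lower plate with the lid held down at about level by its handle. I estimate the roll is squashed about 10 mm from the arm position and forces, not measured directly, and hand-in returned no verdict.

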